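# Build up a polishing spindle and hold its clamping collar on the flats

### The job

Build up the polishing spindle: lay the polishing disc on its flange plate and the smaller, thinner clamp washer on top of that, both over the shaft and lying flat. Then grip the shaft itself with the fingers on its two flats and turn it until the flats face the two short ends of the bearing block; after that slide the thick collar with the two set screws over the shaft with its screws square on those flats, down onto the washer. Finish while still gripping the collar and pushing it firmly down (about 10 N) on the stack, so that the screws could be tightened from the block's ends; do not let go, and leave the other things on the bench where they are.

Things in the scene. Friction and masses are not known exactly. Their poses are not given: they have to be found in the camera images.
- block: Grey bearing block fixed to the bench, 160 mm long (its x axis) by 90 mm wide (y) by 30 mm high; origin at the centre of its underside. Its two short ends face its +x and -x. The vertical spindle stands at its centre. Low bolt heads at its four corners.
- spindle: Steel spindle turning about its vertical axis in the block, stays where left (friction 0.06 N m). Origin on the axis at the top of its round flange plate (72 mm diameter, 8 mm thick), 39 mm above the bench. Shaft above the plate: round, 22 mm diameter, to 14 mm; two flats from 14 to 46 mm; small cone to 50 mm. Its flats face its own +x and -x; they start 0.4 to 1.5 rad short of the block's ends.
- flats (a point): Point on the spindle's axis 30 mm above the flange plate, half way up the two opposite parallel flats; axes as the spindle. 16 mm across the flats (x), 22 mm across the round sides (y): fingers closing along x land on the flats and stop at 16 mm, on any other line they stop wider. The short way to turn them to the block's ends is clockwise from above.
- pad: Polishing disc of hard grey pressed fibre, rigid, 64 mm diameter, 10 mm thick, with a 26 mm hole; lies flat on the bench. Origin at the centre of its underside.
- washer: Steel clamp washer, 48 mm diameter, 8 mm thick, with a 26 mm hole; lies flat on the bench. Origin at the centre of its underside.
- collar: Steel shaft collar, 42 mm diameter, 20 mm high, bore 25 mm; stands flat on the bench. Origin at the centre of its underside. Seated on the stack, its underside is 18 mm above the flange plate.
- screws (a point): Centre of the collar, 10 mm above its underside, between the tips of its two opposed dark set screws (6 mm thick), which run through the wall along the collar's +x and -x, stand 6 mm out of it and stick 3 mm into the bore, 19 mm apart: it slides down the shaft only with the screws over the flats, within about 0.3 rad.
- glue: Bystander: clear bottle with orange cap, 48 mm diameter, 130 mm high; origin under its centre.
- tape: Bystander: paper tape roll, 96 mm diameter, 24 mm high; origin under its centre.
- driver: Bystander: screwdriver lying on the bench.
- brush: Bystander: brush lying on the bench.
- offcut: Bystander: dark wood strip 150 x 32 x 10 mm; origin under its centre.
- jar: Bystander: amber jar with steel lid, 60 mm diameter, 70 mm high; origin under its centre.
- rest: Bystander: cork-topped wooden rest, 70 x 110 x 26 mm; origin under its centre.
There are look-alikes about, which are no part of the job. What is shaped like the pad but blue or red is not meant.

How it is judged:
By the outcome, as a careful person would: the job done as asked, in the order asked, and still so for the second after the job is handed in, while the arm keeps its last pose, push and grip.
It also fails if it takes over 72 s, if anything falls off the work surface, if the arm or the gripper's body presses on something with over 40 N, if the wrist force passes 120 N, or if a joint passes its speed limit or range.

### The arm

A 6-joint arm with a two-finger parallel gripper is mounted at the origin on the work surface. World frame = base frame: x ahead of the robot, y to its left, z up, the work surface at z = 0. Lengths are in m, angles in degrees, forces in N, time in s.
With the tool pointing down it reaches from about 0.275 to 0.75 m from the base axis. Payload 10.2 kg.
Tool frame: the origin (TCP) lies where the fingers leave the gripper's body, on its centre line; the fingertips stand 73 mm ahead of it and the grasp point (between the pads) lies 54 mm ahead of it; z points along the fingers, y is the line along which they close (so a half turn about z gives the same grasp; the last joint's range is limited). The gripper opens to 85 mm and grips with 20 to 120 N. Pads are 22 mm wide; open, the fingers measure 114 mm over their backs; the gripper's body (76 mm by 85 mm) begins 54 mm behind the grasp point. The pads swing forward as they close: fully open they stand 13 mm farther back than shut.
Start: joints at [-84.477, 17.928, 85.812, -0, 76.261, -12.8], TCP at [0.165, -0.498, 0.304] pointing down, gripper open.
Joint ranges: [-168.41, 168.41], [-55.51, 124.54], [10.69, 146.95], [-70.63, 250.63], [1, 178], [-165.06, 165.06]. Speed limits (degrees/s): [136.94, 136.94, 172.46, 180, 180, 180].

### API

Orientations are given as [roll, pitch, yaw] about the fixed x, y, z axes, in that order (R = Rz(yaw) Ry(pitch) Rx(roll)).
In Python, from station import * gives the robot as it stands.
- The arm moves only by the shell command python3 -m handwheel 'ROWS'. ROWS is text: rows parted by semicolons, each of 7 numbers parted by spaces: the turn, a rotation vector about the world's x, y, z in degrees, then the shift along the world's x, y, z in mm, then the closure in counts, from 0 (fully open) to 255 (shut). A call has exactly 10 rows; each row shifts and turns the commanded pose from where the row before left it; what a row does not reach is not made up. A row lasts 1/8 s, in which the tool goes at most 62.5 mm and 10.7 degrees, less where a joint would pass 70% of its speed; a pose out of reach is approached as far as the arm can. A call is refused whole if a number of a shift passes 62.5 or a number of a turn 10.7, either way. A call with a gripper value outside its range is refused whole. The fingers move at their own pace and stop on an object; the grip force is fixed at half the most. Time passes only in rows, so rows that do not move let the fingers close, or fill a call up. It gives the time, the measured TCP pose, the force, the opening and the grip force at its end, in the units of the state.
- observe(): the state, without advancing time (a new reading comes with each control period).
- camera(name): name is "scene" or "top" or "wrist"; returns (picture, depth): 420x560x3 uint8, red, green, blue; 420x560 float32, m along the optical axis (not along the pixel's ray), 0 where there is no reading.
- calibration(name): a dict with "K" (3x3 intrinsics, pixels), "R" (3x3) and "t" (3): a world point X has camera coordinates R X + t; the wrist camera has in their place "hand_eye" (4x4, takes a point from camera to tool coordinates, whose origin is the TCP and whose axes are the flange's). Camera axes: x right, y down, z forward; pixel columns grow to the right and rows downward; lengths in m; the calibration is good to about 2 mm. A picture is of the moment at which its call begins: read the wrist's pose just before it. calibration takes no time and is no camera call.
- sign_off(): hands the job in; it is judged then, once.
Trained networks look in the newest picture that a camera, given by its name, has taken for a name from the list of things; names that differ only in an ending like _2 or _b are one class to them, and where a whole thing is asked for, a point or a joint stands for the part that bears it (a point fixed in the world has none). Each returns a list of dicts, best first, with "p" (0 to 1); they miss things now and then, are a little off and sometimes report something else, mostly with a low value. They report only what shows in the picture. A call takes as long as a camera call. They do not tell look-alikes from the thing itself.
- look_for(camera, thing): "centre" ([x, y, z] in m, in world coordinates, good to about 4 mm: the middle of the surface that is visible of it).
- landmark_of(camera, thing): "centre" ([x, y, z] in m, in world coordinates, good to about 4 mm: a listed point, or the origin of a listed thing).
The state is a dict: "time": time; "joints": joint angles; "dq": joint speeds; "joint_efforts": joint torques, N m; "ee_pos": TCP position; "orientation": TCP orientation; "wrist_force": force on the tool from outside, world axes, zero at the start; "wrist_torque": the same for the moment, N m; "finger_gap": finger opening in m; "gripper_force": force on a finger pad.
Only numpy, scipy, OpenCV 4.12 (cv2) and the standard library are available. Lean on these libraries where they do the work, as an engineer would, in place of code of your own. Each camera call takes 0.05 s, during which the arm holds its last target. There are 200 camera calls.

## Working session

There is one attempt and no reset: what is moved stays moved. The work goes in short steps, Python scripts to look and compute and a shell command to move; the robot and the scene stay as the last step left them, time stands still between calls to the robot, and variables do not carry over. Pictures are saved under pics/ and viewed, at most 10 in all, crops included, and the job is handed in when it is done.

```bash
mkdir -p pics; ls
cat > h.py <<'E'
from station import *
import numpy as np, cv2
def save(n,p,crop=None,s=1):
    if crop: p=p[crop[1]:crop[3],crop[0]:crop[2]]
    p=cv2.resize(p,None,fx=s,fy=s,interpolation=cv2.INTER_CUBIC)
    cv2.imwrite('pics/'+n+'.png',cv2.cvtColor(p,cv2.COLOR_RGB2BGR))
def proj(name,X):
    c=calibration(name);x=c['K']@(c['R']@np.array(X)+c['t']);return (x[:2]/x[2]).round(0)
E
python3 - <<'E'
from h import *
s=observe();print(s)
for n in ('scene','top'):
    p,d=camera(n);save(n+'0',p,s=1.4);np.savez('/tmp/'+n,p=p,d=d)
    for t in ('block','spindle','flats','pad','washer','collar','screws','glue','jar','tape','rest','offcut'):
        for r in landmark_of(n,t)[:4]: print(n,t,np.round(r['centre'],3),round(r['p'],2),proj(n,r['centre']))
E
```

```text
pics
{'time': 0.0, 'joints': array([-8.44773730e+01,  1.79586145e+01,  8.58535125e+01,  4.87143895e-04,
        7.62597434e+01, -1.27988833e+01]), 'dq': array([-0.07916888, -0.00754762,  0.00659102, -0.03935935, -0.15955087,
        0.00596856]), 'joint_efforts': array([-1.41340442e-04, -4.12264001e+01, -2.59743780e+01, -1.82861913e-04,
        4.10978770e-03,  1.38850203e-05]), 'ee_pos': array([ 0.16501592, -0.4982235 ,  0.30334569]), 'orientation': array([-1.79930020e+02, -1.63826999e-02,  1.83213844e+01]), 'wrist_force': array([-0.09273294, -0.98521892, -0.41656479]), 'wrist_torque': array([ 0.00434272,  0.0051523 , -0.05283158]), 'gripper_force': 0.0, 'finger_gap': 0.08532794078809984}
scene block [ 0.675  0.357 -0.002] 0.65 [389. 296.]
scene block [ 0.548 -0.034 -0.002] 0.64 [268. 233.]
scene block [ 0.732  0.182 -0.003] 0.53 [317. 293.]
scene block [0.378 0.076 0.001] 0.46 [322. 211.]
scene spindle [ 0.545 -0.031  0.035] 0.8 [269. 223.]
scene flats [ 0.544 -0.031  0.069] 0.97 [269. 213.]
scene pad [ 0.49   0.381 -0.003] 0.87 [413. 257.]
scene pad [0.462 0.244 0.003] 0.56 [368. 
[... 834 characters left out ...]
8. 239.]
top washer [ 0.622 -0.279  0.003] 0.45 [385. 193.]
top collar [ 0.44  -0.251  0.007] 0.5 [377. 261.]
top collar [ 0.437 -0.255 -0.002] 0.48 [378. 263.]
top screws [ 0.441 -0.254  0.007] 0.49 [378. 261.]
top screws [ 0.662 -0.427  0.001] 0.39 [440. 178.]
top glue [0.678 0.352 0.001] 0.65 [150. 173.]
top jar [ 0.659 -0.428 -0.   ] 0.81 [440. 179.]
top jar [ 0.548 -0.035  0.003] 0.35 [294. 221.]
top tape [ 0.768 -0.037 -0.   ] 0.56 [294. 140.]
top rest [0.372 0.074 0.003] 0.89 [253. 288.]
top offcut [0.733 0.184 0.003] 0.88 [212. 153.]
top offcut [ 0.623 -0.279 -0.   ] 0.62 [385. 193.]
top offcut [ 0.544 -0.035  0.042] 0.54 [294. 221.]
top offcut [ 0.548 -0.033  0.004] 0.33 [293. 221.]
```

View pics/top0.png

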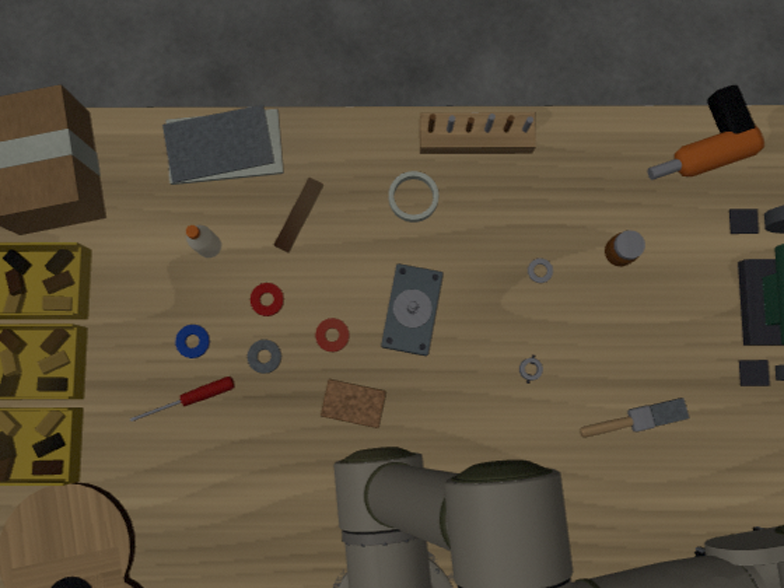

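View pics/scene0.png

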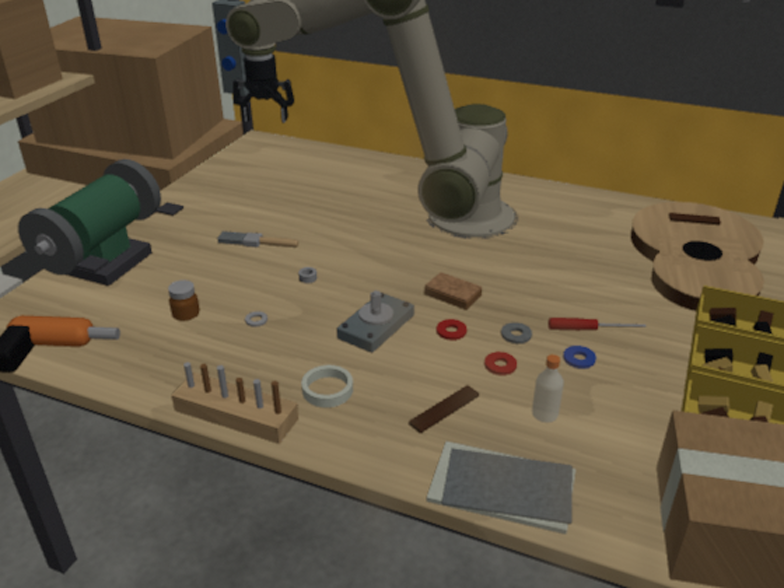

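The top picture (784 px wide) shows these candidates:
- **Pad:** grey disc at (265,356). The red discs at (267,299) and (332,335) and the blue one at (193,341) are look-alikes.
- **Washer:** thin ring at (540,270). The tape roll at (413,196) is far bigger.
- **Collar:** ring with dark screws at (531,369).
- **Spindle:** on the block at (412,307).

I choose the grey disc, and will check it close up with the wrist camera on the way past the washer and collar.

```bash
python3 -m handwheel '0 0 0 34 30 0 0;0 0 0 34 30 0 0;0 0 0 34 30 0 0;0 0 0 34 30 0 0;0 0 0 34 30 0 0;0 0 0 34 30 0 0;0 0 0 34 25 0 0;0 0 0 34 20 0 0;0 0 0 34 10 0 0;0 0 0 34 0 0 0'
cat >> h.py <<'E'
from scipy.spatial.transform import Rotation as Ro
def tool(s): 
    T=np.eye(4);T[:3,:3]=Ro.from_euler('xyz',s['orientation'],degrees=True).as_matrix();T[:3,3]=s['ee_pos'];return T
class W:  # wrist view
    def __init__(self,name=None):
        self.s=observe();self.p,self.d=camera('wrist');c=calibration('wrist');self.K=c['K'];self.T=tool(self.s)@c['hand_eye']
        if name: cv2.imwrite('/tmp/'+name+'.png',self.p[:,:,::-1]);np.savez('/tmp/'+name,p=self.p,d=self.d,K=self.K,T=self.T)
    def proj(self,X):
        x=self.K@(np.linalg.inv(self.T)@np.append(X,1))[:3];return (x[:2]/x[2]).round(1)
    def ray(self,uv,z): # intersect plane z
        r=self.T[:3,:3]@np.linalg.solve(self.K,np.append(uv,1));o=self.T[:3,3];return o+r*(z-o[2])/r[2]
    def cloud(self):
        v,u=np.mgrid[:420,:560];P=np.stack([u*self.d,v*self.d,self.d],-1)@np.linalg.inv(self.K).T
        return P@self.T[:3,:3].T+self.T[:3,3]
    def find(self,*ts):
        for t in ts:
            for r in landmark_of('wrist',t)[:3]: print(t,np.round(r['centre'],4),round(r['p'],2),self.proj(r['centre']))
E
python3 - <<'E'
from h import *
w=W('w1');print(calibration('wrist'),w.s['ee_pos'],w.s['orientation'])
w.find('washer','collar','screws','spindle','flats')
save('w1',w.p,s=1.4)
for X in ([.622,-.278,0],[.437,-.253,0],[.545,-.034,.039]): print(w.proj(X))
E
```

```text
time: 2.55
ee_pos: [0.5063, -0.2625, 0.3041]
orientation: [180.0, -0.0, 18.4]
wrist_force: [0.2, -0.6, 0.1]
finger_gap: 0.0853
gripper_force: 0.0
{'K': array([[300.09315817,   0.        , 283.85282911],
       [  0.        , 300.09315817, 207.79228979],
       [  0.        ,   0.        ,   1.        ]]), 'hand_eye': array([[-7.56286330e-04, -9.56672543e-01, -2.91165027e-01,
         7.33628254e-02],
       [ 9.99999515e-01, -9.07374229e-04,  3.83885559e-04,
         5.59335824e-04],
       [-6.31448416e-04, -2.91164595e-01,  9.56672765e-01,
        -6.84066102e-02],
       [ 0.00000000e+00,  0.00000000e+00,  0.00000000e+00,
         1.00000000e+00]])} [ 0.5062606  -0.26253123  0.30410072] [ 1.79986053e+02 -1.09770354e-02  1.83805488e+01]
washer [ 0.6224 -0.2759  0.0019] 0.9 [326.   86.8]
collar [ 0.4331 -0.2515 -0.0006] 0.77 [258.  226.5]
collar [ 0.5496 -0.0355  0.0668] 0.39 [67.4 72.7]
screws [ 0.4396 -0.2522  0.0094] 0.62 [259.3 224.8]
spindle [ 0.547  -0.0335  0.0363] 0.84 [85.5 78.8]
flats [ 0.5467 -0.0336  0.0729] 0.74 [60.4 74.4]
[327.3  87.9]
[259.9 224.3]
[84.  80.6]
```

View pics/w1.png

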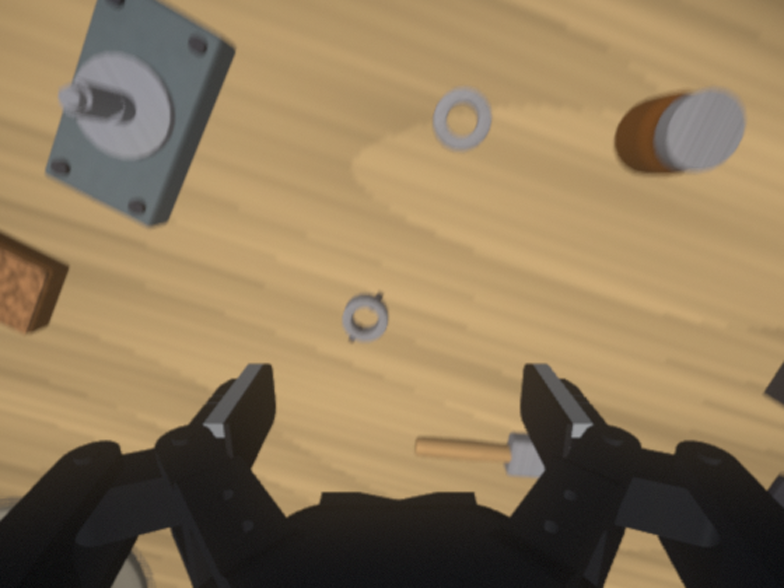

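The wrist view shows the washer at (462,118), the collar at (366,317) with screws at (378,296) and (352,338), and the spindle at (125,105). All agree with the networks. Next I go over the pad.

```bash
python3 -m handwheel '0 0 0 -5 56 0 0;0 0 0 -5 56 0 0;0 0 0 -5 56 0 0;0 0 0 -5 56 0 0;0 0 0 -5 56 0 0;0 0 0 -5 56 -20 0;0 0 0 -5 56 -20 0;0 0 0 -5 56 -30 0;0 0 0 -3 56 -30 0;0 0 0 0 0 0 0'
cat >> h.py <<'E'
def disc(w,c,rad,zt,zb=None):
    """centre of thing near c (xy): edges by cloud points above zt-.004, plus ellipse centre"""
    P=w.cloud();m=(np.hypot(P[...,0]-c[0],P[...,1]-c[1])<rad)&(P[...,2]>zt-.0035)&(P[...,2]<zt+.004)&(w.d>0)
    m=m.astype(np.uint8)
    q=P[m>0];cs,_=cv2.findContours(m,cv2.RETR_EXTERNAL,cv2.CHAIN_APPROX_NONE)
    k=max(cs,key=len);z=np.median(q[:,2])
    X=np.array([w.ray(u,zt) for u in k[:,0].astype(float)])
    (cx,cy),(a,b),an=cv2.fitEllipse((X[:,:2]*1000).astype(np.float32))
    return np.array([cx,cy])/1000,(a,b),z,len(q)
E
python3 - <<'E'
from h import *
w=W('w2');print(w.s['ee_pos'],w.s['orientation'])
w.find('pad')
save('w2',w.p,(100,0,460,300),2)
for t in (0.010,.011): print(disc(w,(.463,.242),.05,t))
P=w.cloud();b=P[150:250,0:60,2];print('bench',np.median(b),P[140:160,270:290].mean((0,1)))
E
```

```text
time: 4.1
ee_pos: [0.4604, 0.2405, 0.2032]
orientation: [-180.0, 0.2, 18.5]
wrist_force: [-0.6, 0.1, 0.5]
finger_gap: 0.0853
gripper_force: 0.0
[0.46044143 0.24045807 0.20320535] [-179.97026253    0.21077778   18.52837696]
pad [ 5.702e-01  2.450e-01 -2.000e-04] 0.94 [319.8  75.2]
pad [ 0.486   0.3844 -0.003 ] 0.7 [136.8 119.7]
pad [0.4607 0.2431 0.0011] 0.6 [280.6 196.7]
(array([0.46186435, 0.24401543]), (61.567543029785156, 61.77739715576172), np.float64(0.00838371334293242), 3013)
(array([0.46199823, 0.24397902]), (60.60965347290039, 60.93539810180664), np.float64(0.00848163670411023), 2695)
bench -0.0016266446818153646 [ 0.50135683  0.25767005 -0.00095034]
```

View pics/w2.png

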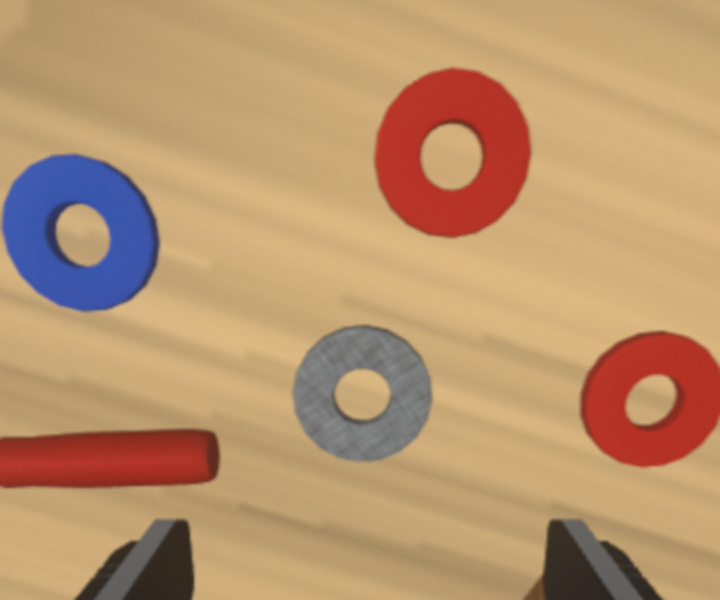

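The crop confirms that the grey fibre disc at (362,393) is the pad. The driver handle at (215,460) is near the left finger, so I will yaw away from it.

Run:
```python
from h import *
z=np.load('/tmp/w2.npz');d=z['d'];v,u=np.mgrid[:420,:560];P=np.stack([u*d,v*d,d],-1)@np.linalg.inv(z['K']).T
c=calibration('wrist')['hand_eye'];Q=P@c[:3,:3].T+c[:3,3]
m=(d>0)&(Q[...,2]<.15)&(abs(Q[...,1])<.07)
q=Q[m];print(np.percentile(q[:,2],[90,95,99,99.8,100])); t=q[q[:,2]>np.percentile(q[:,2],98)];print(t.min(0),t.max(0))
```

```text
[0.02397793 0.03916033 0.05405525 0.05889237 0.06146226]
[-0.01203334 -0.05567101  0.04981307] [0.01128513 0.05610583 0.06146226]
```

```bash
python3 -m handwheel '0 0 -5 1 3 -20 0;0 0 -5 0 0 -30 0;0 0 0 0 0 -30 0;0 0 0 0 0 -20 0;0 0 0 0 0 -10 0;0 0 0 0 0 0 0;0 0 0 0 0 0 0;0 0 0 0 0 0 0;0 0 0 0 0 0 0;0 0 0 0 0 0 0'
python3 - <<'E'
from h import *
w=W('w3');print(w.s['ee_pos'],w.s['orientation']);print(disc(w,(.463,.242),.05,.01))
E
```

```text
time: 5.45
ee_pos: [0.4632, 0.2416, 0.0951]
orientation: [-180.0, -0.0, 8.3]
wrist_force: [-0.6, -0.3, -0.5]
finger_gap: 0.0853
gripper_force: 0.0
[0.46319194 0.24160021 0.09512544] [-1.79997662e+02 -1.01148720e-02  8.32668516e+00]
(array([0.46260037, 0.24387885]), (61.41314697265625, 61.986366271972656), np.float64(0.008392347930810201), 7358)
```

```bash
python3 -m handwheel '0 0 0 -1 2 -14 0;0 0 0 0 0 -13 0;0 0 0 0 0 0 60;0 0 0 0 0 0 120;0 0 0 0 0 0 160;0 0 0 0 0 0 200;0 0 0 0 0 0 200;0 0 0 0 0 0 200;0 0 0 0 0 0 200;0 0 0 0 0 0 200'
python3 - <<'E'
from h import *
w=W('w4');print(w.s['ee_pos'],w.s['wrist_force'],w.s['gripper_force']);print(disc(w,(.463,.242),.05,.01))
Q=(w.cloud()-w.s['ee_pos']);z=-Q[...,2];m=(w.d>0)&(z<.0665)&(abs(Q[...,0])<.03)&(abs(Q[...,1])<.07);print(np.percentile(z[m],[98,99,99.8]))
E
```

```text
time: 6.75
ee_pos: [0.4623, 0.2436, 0.0682]
orientation: [-180.0, -0.0, 8.3]
wrist_force: [0.2, 0.4, 3.7]
finger_gap: 0.0612
gripper_force: 65.2
[0.46233647 0.24358928 0.06816252] [0.21585059 0.37915367 3.68989936] 65.22274252027273
(array([0.46418097, 0.24230914]), (59.764347076416016, 70.5484848022461), np.float64(0.00846400371272324), 10647)
[0.06079292 0.06189615 0.06545373]
```

```bash
python3 -m handwheel '0 0 0 0 0 30 200;0 0 0 0 0 40 200;0 0 0 0 -30 40 200;0 0 0 0 -50 40 200;0 0 0 0 -50 32 200;0 0 0 0 -50 0 200;0 0 0 0 -50 0 200;0 0 0 0 -40 0 200;0 0 0 0 -14 0 200;0 0 0 0 0 0 200'
cat >> h.py <<'E'
def shaft(w,c,z,r=.02,tol=.004):
    P=w.cloud();m=(np.hypot(P[...,0]-c[0],P[...,1]-c[1])<r)&(abs(P[...,2]-z)<tol)&(w.d>0);q=P[m]
    return q.mean(0),(q.max(0)+q.min(0))/2,len(q)
E
python3 - <<'E'
from h import *
w=W('w5');print(w.s['ee_pos'],w.s['orientation'],w.s['wrist_force'])
w.find('spindle','flats','block')
c=(.546,-.034)
print('flange',disc(w,c,.045,.039)); print('top',shaft(w,c,.088,.02,.005))
P=w.cloud();m=(np.hypot(P[...,0]-c[0],P[...,1]-c[1])<.11)&(abs(P[...,2]-.029)<.004)&(w.d>0)
q=(P[m][:,:2]*1000).astype(np.float32);print('block',cv2.minAreaRect(q),np.median(P[m][:,2]))
save('w5',w.p,(180,0,430,220),3)
E
```

```text
time: 8.05
ee_pos: [0.4621, -0.0392, 0.2487]
orientation: [-180.0, 0.0, 8.3]
wrist_force: [0.0, 0.5, -0.7]
finger_gap: 0.0612
gripper_force: 65.3
[ 0.46206353 -0.03922229  0.24874234] [-1.79966296e+02  3.69701764e-02  8.26160015e+00] [ 0.01652951  0.45618604 -0.67044731]
spindle [ 0.5474 -0.033   0.0357] 0.66 [289.9 102.3]
flats [ 0.5478 -0.0351  0.0696] 0.71 [293.5 100.2]
flats [ 0.542  -0.0315  0.0008] 0.38 [286.9 109.3]
block [ 0.5446 -0.0321 -0.0022] 0.97 [287.9 106.8]
flange (array([ 0.54708594, -0.0339188 ]), (69.94761657714844, 70.05052947998047), np.float64(0.03730504114408628), 4731)
top (array([ 0.54717915, -0.03397787,  0.08568118]), array([ 0.54763417, -0.03398536,  0.08623048]), 505)
block ((547.152099609375, -33.957820892333984), (89.6620101928711, 159.4658660888672), 78.98977661132812) 0.028217133096564484
```

View pics/w5.png

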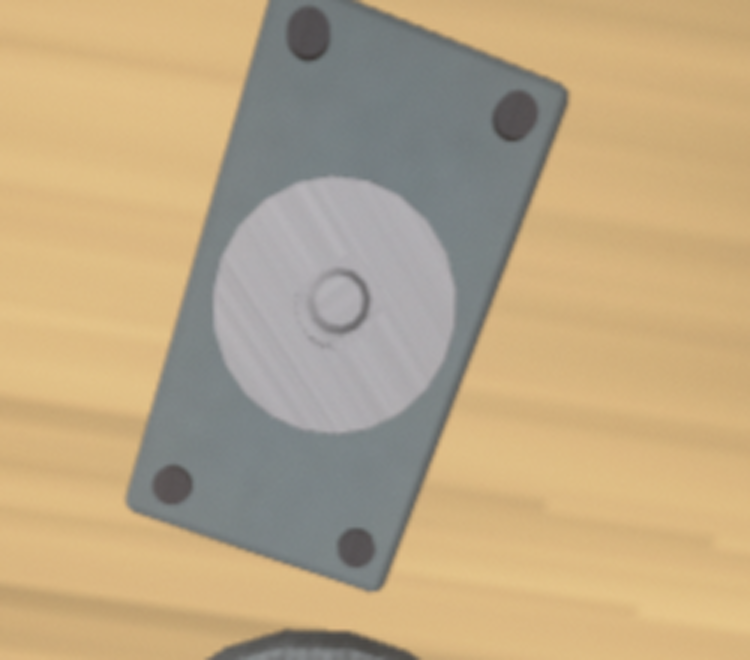

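The wrist crop shows the block with the flange at (335,305) and the shaft top at (338,300), with nothing in the way. The spindle is at (0.547, -0.034) and the block's yaw is about -11°.

```bash
python3 -m handwheel '0 0 0 20 1 -10 200;0 0 0 25 2 -20 200;0 0 0 20 1 -20 200;0 0 0 15 1 -15 200;0 0 0 5 0 -10 200;0 0 0 0 0 -10 200;0 0 0 0 0 -5 200;0 0 0 0 0 -4 200;0 0 0 0 0 -3 200;0 0 0 0 0 0 200'
```

```text
time: 9.5
ee_pos: [0.5471, -0.0343, 0.1521]
orientation: [-180.0, 0.0, 8.3]
wrist_force: [-0.8, -0.0, -1.2]
finger_gap: 0.0612
gripper_force: 65.3
```

```bash
python3 -m handwheel '0 0 0 0 0 -3 200;0 0 0 0 0 -3 200;0 0 0 0 0 -4 200;0 0 0 0 0 -5 200;0 0 0 0 0 -5 200;0 0 0 0 0 -5 200;0 0 0 0 0 -5 200;0 0 0 0 0 -5 200;0 0 0 0 0 -5 200;0 0 0 0 0 -2 200'
```

```text
time: 10.75
ee_pos: [0.5471, -0.0342, 0.1097]
orientation: [-180.0, 0.0, 8.3]
wrist_force: [-0.4, 0.3, 0.2]
finger_gap: 0.0611
gripper_force: 65.3
```

```bash
python3 -m handwheel '0 0 0 0 0 -2 200;0 0 0 0 0 -1 200;0 0 0 0 0 0 200;0 0 0 0 0 0 0;0 0 0 0 0 0 0;0 0 0 0 0 0 0;0 0 0 0 0 0 0;0 0 0 0 0 30 0;0 0 0 0 0 50 0;0 0 0 -40 -5 60 0'
python3 - <<'E'
from h import *
w=W('w6');print(w.s['ee_pos'],w.s['wrist_force']);c=(.547,-.034)
print('pad',disc(w,c,.045,.049));print('top',shaft(w,c,.088,.02,.005))
save('w6',w.p,(180,60,430,260),3)
E
```

```text
time: 12.0
ee_pos: [0.5129, -0.0386, 0.2402]
orientation: [180.0, -0.0, 8.4]
wrist_force: [0.3, -0.9, 1.3]
finger_gap: 0.0853
gripper_force: 0.0
[ 0.5128758  -0.03862572  0.24023257] [ 0.33528076 -0.9049727   1.30766069]
pad (array([ 0.54736487, -0.03480516]), (61.49827575683594, 61.73586654663086), np.float64(0.047349142484682305), 3321)
top (array([ 0.54765705, -0.0338788 ,  0.08556941]), array([ 0.54720902, -0.03366046,  0.08605195]), 478)
```

View pics/w6.png

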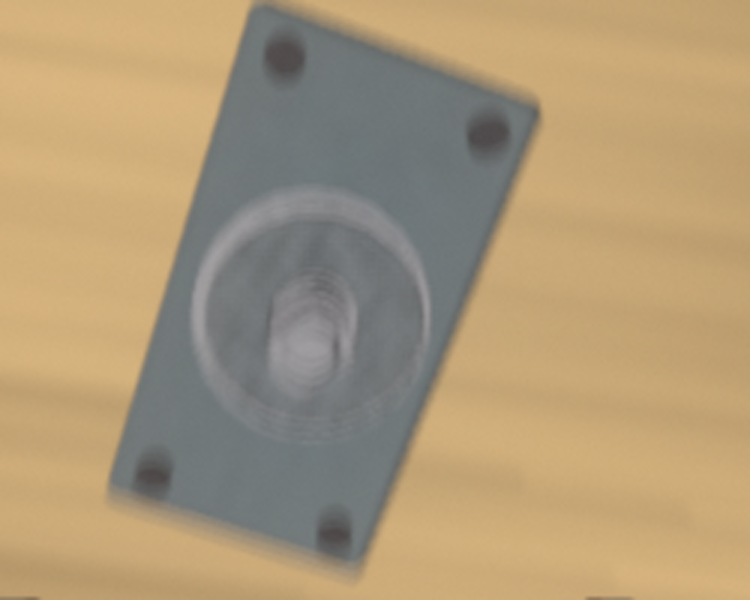

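The picture, slightly motion-blurred, shows the pad at (310,315) lying flat and centred on the flange around the shaft. Its top is at the right height. Now the washer.

```bash
python3 -m handwheel '0 0 0 18 -40 0 0;0 0 0 18 -40 0 0;0 0 0 18 -40 -10 0;0 0 0 18 -40 -20 0;0 0 0 18 -40 -30 0;0 0 0 18 -38 -40 0;0 0 0 0 0 -30 0;0 0 0 0 0 -10 0;0 0 0 0 0 0 0;0 0 0 0 0 0 0'
python3 - <<'E'
from h import *
w=W('w7');print(w.s['ee_pos'],w.s['wrist_force']);c=(.6224,-.277)
print(disc(w,c,.04,.008))
E
```

```text
time: 13.3
ee_pos: [0.6212, -0.2765, 0.1008]
orientation: [179.9, -0.1, 8.4]
wrist_force: [-0.5, -0.1, -0.1]
finger_gap: 0.0853
gripper_force: 0.0
[ 0.62116491 -0.27651198  0.10078483] [-0.5190819  -0.09447017 -0.09156828]
(array([ 0.62445258, -0.27851019]), (45.92420196533203, 46.189964294433594), np.float64(0.006360013136843284), 3269)
```

```bash
python3 -m handwheel '0 0 0 2 -1 -15 0;0 0 0 1 -1 -14 60;0 0 0 0 0 0 140;0 0 0 0 0 0 220;0 0 0 0 0 0 220;0 0 0 0 0 0 220;0 0 0 0 0 0 220;0 0 0 0 0 0 220;0 0 0 0 0 0 220;0 0 0 0 0 0 220'
python3 - <<'E'
from h import *
w=W('w8');print(w.s['ee_pos'],w.s['wrist_force']);c=(.6244,-.2785)
print(disc(w,c,.04,.008))
Q=(w.cloud()-w.s['ee_pos'])@Ro.from_euler('z',8.4,degrees=True).as_matrix();z=-Q[...,2];m=(w.d>0)&(z<.08)&(abs(Q[...,0])<.011)&(abs(Q[...,1])<.06)&(abs(Q[...,1])>.025);print(np.percentile(z[m],[90,95,98,99,99.8]))
E
```

```text
time: 14.6
ee_pos: [0.6241, -0.2789, 0.0707]
orientation: [179.9, -0.1, 8.3]
wrist_force: [0.7, -1.0, 7.2]
finger_gap: 0.0444
gripper_force: 64.8
[ 0.62408592 -0.27894646  0.07068999] [ 0.72950426 -0.96283254  7.19182792]
(array([ 0.62562122, -0.27934103]), (45.19635009765625, 52.04159164428711), np.float64(0.006428342212314586), 4929)
[0.07208361 0.07252658 0.07289282 0.0731149  0.07355896]
```

```bash
python3 -m handwheel '0 0 0 0 0 40 220;0 0 0 0 0 50 220;0 0 0 -10 30 30 220;0 0 0 -15 50 0 220;0 0 0 -15 50 0 220;0 0 0 -15 50 0 220;0 0 0 -15 45 0 220;0 0 0 -7 20 0 220;0 0 0 0 0 -15 220;0 0 0 0 0 -10 220'
```

```text
time: 15.9
ee_pos: [0.5467, -0.0346, 0.1634]
orientation: [-180.0, 0.1, 8.3]
wrist_force: [0.3, -0.8, -1.2]
finger_gap: 0.0447
gripper_force: 61.9
```

Run:
```python
from h import *
print(observe()['ee_pos'],observe()['wrist_force'])
```

```text
[ 0.54670237 -0.03456079  0.16341985] [ 0.27252925 -0.82003513 -1.18205486]
```

```bash
python3 -m handwheel '0 0 0 0 0 -3 220;0 0 0 0 0 -3 220;0 0 0 0 0 -2 220;0 0 0 0 0 -3 220;0 0 0 0 0 -3 220;0 0 0 0 0 -4 220;0 0 0 0 0 -5 220;0 0 0 0 0 -5 220;0 0 0 0 0 -5 220;0 0 0 0 0 0 220'
```

```text
time: 17.15
ee_pos: [0.5464, -0.0335, 0.1315]
orientation: [-180.0, 0.0, 8.3]
wrist_force: [-0.4, 0.1, -0.5]
finger_gap: 0.0449
gripper_force: 61.9
```

```bash
python3 -m handwheel '0 0 0 0 0 -5 220;0 0 0 0 0 -4 220;0 0 0 0 0 -2 220;0 0 0 0 0 0 220;0 0 0 0 0 0 0;0 0 0 0 0 0 0;0 0 0 0 0 0 0;0 0 0 0 0 20 0;0 0 0 -20 -5 40 0;0 0 0 -30 0 0 0'
python3 - <<'E'
from h import *
w=W();w=W('w9');print(w.s['ee_pos'],w.s['wrist_force']);c=(.547,-.034)
print('washer',disc(w,c,.028,.057));print('top',shaft(w,c,.088,.02,.005))
u=w.proj((.547,-.034,.08)).astype(int);print(u)
save('w9',w.p,(u[0]-60,max(0,u[1]-50),u[0]+60,u[1]+50),6)
P=w.cloud()
for zz in (.072,.079):
    m=(np.hypot(P[...,0]-c[0],P[...,1]-c[1])<.02)&(abs(P[...,2]-zz)<.004)&(w.d>0);q=P[m];print(zz,len(q),q.min(0),q.max(0))
E
```

```text
time: 18.4
ee_pos: [0.4973, -0.0391, 0.1834]
orientation: [179.9, -0.3, 8.3]
wrist_force: [-0.5, 0.7, -0.8]
finger_gap: 0.0854
gripper_force: 0.0
[ 0.49359984 -0.03828262  0.18168749] [ 1.82997148  0.75436077 -0.67730061]
washer (array([ 0.546409  , -0.03409988]), (45.85854721069336, 45.924217224121094), np.float64(0.05524920808473857), 2937)
top (array([ 0.54775814, -0.03387734,  0.08562679]), array([ 0.54743951, -0.03404419,  0.08624728]), 898)
[288 153]
0.072 27 [ 0.54873359 -0.0394479   0.06814832] [ 0.55802892 -0.02353889  0.07560175]
0.079 144 [ 0.53753478 -0.04387407  0.07511823] [ 0.55794435 -0.02305319  0.08299005]
```

View pics/w9.png

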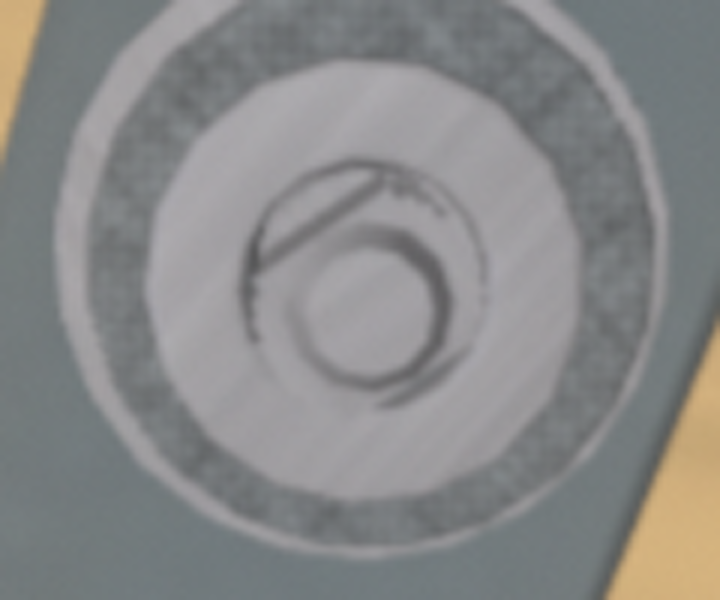

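The crop shows the washer at (365,280) flat and centred on the pad. The shaft's flat runs from (255,268) to (385,185), so its normal is about +40.5° in the world. The shaft therefore needs about -51.5° to reach the block's -11°.

```bash
python3 -m handwheel '0 0 10.5 10 1 0 0;0 0 10.5 10 1 0 0;0 0 10.5 10 1 0 0;0 0 10.5 10 1 0 0;0 0 10.5 10 0 0 0;0 0 10.5 3 0 0 0;0 0 10.5 0 0 0 0;0 0 10.5 0 0 0 0;0 0 10.5 0 0 0 0;0 0 10.5 0 0 0 0'
```

```text
time: 19.75
ee_pos: [0.5501, -0.0346, 0.1806]
orientation: [-180.0, -0.0, 113.7]
wrist_force: [0.1, -0.4, 1.1]
finger_gap: 0.0851
gripper_force: 0.0
```

```bash
python3 -m handwheel '0 0 9 0 0 -5 0;0 0 8 0 0 -10 0;0 0 0 0 0 -10 0;0 0 0 0 0 -5 0;0 0 0 0 0 0 0;0 0 0 0 0 0 0;0 0 0 0 0 0 0;0 0 0 0 0 0 0;0 0 0 0 0 0 0;0 0 0 0 0 0 0'
python3 - <<'E'
from h import *
w=W('w10');print(w.s['ee_pos'],w.s['orientation'],w.s['joints'].round(1));c=(.547,-.034)
print('washer',disc(w,c,.028,.057));print('top',shaft(w,c,.088,.02,.005))
u=w.proj((.547,-.034,.08)).astype(int);print(u)
save('w10',w.p,(u[0]-80,u[1]-60,u[0]+80,u[1]+60),5)
E
```

```text
time: 21.0
ee_pos: [0.5496, -0.0346, 0.151]
orientation: [180.0, 0.0, 130.3]
wrist_force: [-0.7, 0.1, 0.7]
finger_gap: 0.0853
gripper_force: 0.0
[ 0.54961247 -0.03457813  0.15095102] [1.79997903e+02 3.50344252e-03 1.30316784e+02] [-15.8  30.6  91.8  -0.   57.7 -56.1]
washer (array([ 0.54430566, -0.03304985]), (43.01630783081055, 43.3679313659668), np.float64(0.0552606548447659), 2792)
top (array([ 0.54609102, -0.03321246,  0.08551362]), array([ 0.54672392, -0.03421782,  0.08589554]), 987)
[282 262]
```

View pics/w10.png

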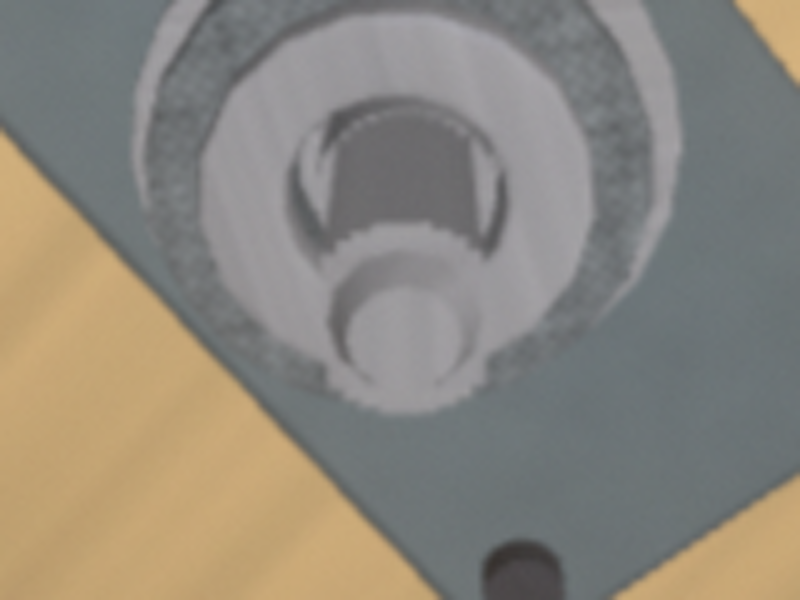

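The crop shows the shaft with its round side facing the camera and its flats on the left (330) and right (480), square to the closing line. I descend and close.

```bash
python3 -m handwheel '0 0 0 -1.5 0.5 -7 60;0 0 0 -1 0 -6 120;0 0 0 0 0 -4 160;0 0 0 0 0 0 200;0 0 0 0 0 0 230;0 0 0 0 0 0 240;0 0 0 0 0 0 240;0 0 0 0 0 0 240;0 0 0 0 0 0 240;0 0 0 0 0 0 240'
```

```text
time: 22.3
ee_pos: [0.5476, -0.0336, 0.1339]
orientation: [179.9, 0.0, 130.3]
wrist_force: [5.0, 3.8, -4.5]
finger_gap: 0.0143
gripper_force: 59.6
```

```bash
python3 -m handwheel '0 0 -5 0 0 0 240;0 0 -8 0 0 0 240;0 0 -8 0 0 0 240;0 0 -8 0 0 0 240;0 0 -8 0 0 0 240;0 0 -8 0 0 0 240;0 0 -6.3 0 0 0 240;0 0 0 0 0 0 240;0 0 0 0 0 0 240;0 0 0 0 0 0 240'
```

```text
time: 23.55
ee_pos: [0.5474, -0.0336, 0.1339]
orientation: [180.0, -0.1, 79.1]
wrist_force: [4.0, 2.5, -2.7]
finger_gap: 0.0152
gripper_force: 59.7
```

```bash
python3 -m handwheel '0 0 0 0 0 0 120;0 0 0 0 0 0 0;0 0 0 0 0 0 0;0 0 0 0 0 0 0;0 0 0 0 0 20 0;0 0 0 0 0 10 0;0 0 0 -6 -30 10 0;0 0 0 0 0 0 0;0 0 0 0 0 0 0;0 0 0 0 0 0 0'
python3 - <<'E'
from h import *
w=W('w11');print(w.s['ee_pos'],w.s['orientation']);c=(.547,-.034)
print('top',shaft(w,c,.088,.02,.005))
u=w.proj((.547,-.034,.08)).astype(int);print(u)
save('w11',w.p,(u[0]-60,max(0,u[1]-60),u[0]+60,u[1]+40),6)
P=w.cloud()
m=(np.hypot(P[...,0]-c[0],P[...,1]-c[1])<.11)&(abs(P[...,2]-.029)<.004)&(w.d>0)
print('block',cv2.minAreaRect((P[m][:,:2]*1000).astype(np.float32)))
E
```

```text
time: 24.8
ee_pos: [0.541, -0.0634, 0.1735]
orientation: [-180.0, -0.0, 79.1]
wrist_force: [0.7, -0.8, -0.8]
finger_gap: 0.0857
gripper_force: 0.0
[ 0.54104058 -0.06339984  0.17350894] [-1.79957257e+02 -1.26293223e-02  7.90633025e+01]
top (array([ 0.54715659, -0.03322135,  0.08557225]), array([ 0.54701954, -0.03376534,  0.08600866]), 904)
[285 197]
block ((546.9284057617188, -33.42637634277344), (88.52235412597656, 159.363525390625), 79.0186767578125)
```

View pics/w11.png

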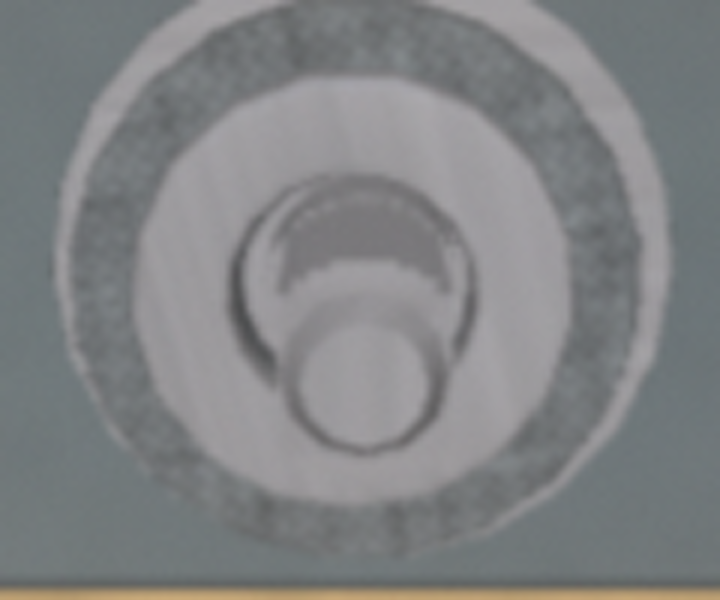

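The crop shows the flats left (240) and right (470), parallel to the side edges, with the block's long edge horizontal. So the flats face the block's ends. Next is the collar.

```bash
python3 -m handwheel '0 0 -10.3 -11 -22 0 0;0 0 -10.3 -12 -22 0 0;0 0 -10.3 -12 -22 0 0;0 0 -10.3 -12 -22 0 0;0 0 -10.3 -12 -22 0 0;0 0 -10.3 -12 -22 0 0;0 0 -10.3 -12 -22 -10 0;0 0 -10.3 -11 -20 -20 0;0 0 -10 -10 -16 -20 0;0 0 0 0 0 0 0'
cat >> h.py <<'E'
def screws(w,c,r0=.0225,r1=.031,zt=.010):
    P=w.cloud();r=np.hypot(P[...,0]-c[0],P[...,1]-c[1]);m=(r>r0)&(r<r1)&(P[...,2]>zt-.006)&(P[...,2]<zt+.006)&(w.d>0)
    q=P[m][:,:2]-c;a=np.arctan2(q[:,1],q[:,0]);th=np.degrees(np.angle(np.exp(2j*a).mean()))/2
    return th,abs(np.exp(2j*a).mean()),len(q)
E
python3 - <<'E'
from h import *
w=W('w12');print(w.s['ee_pos'],w.s['orientation'],w.s['joints'].round(1));w.find('collar','screws');c=(.4375,-.253)
d=disc(w,c,.035,.02);print(d);print(screws(w,d[0]))
E
```

```text
time: 26.1
ee_pos: [0.4365, -0.254, 0.1228]
orientation: [-179.9, 0.1, -13.4]
wrist_force: [-0.4, -0.0, 0.5]
finger_gap: 0.0855
gripper_force: 0.0
[ 0.43646274 -0.25404384  0.1227906 ] [-1.79917123e+02  1.39220063e-01 -1.33873969e+01] [-43.5  28.4 100.8   0.   50.9  59.9]
collar [ 0.4375 -0.2504 -0.    ] 0.83 [277.2 229.2]
screws [ 0.4412 -0.2548  0.0091] 0.88 [282.2 227.5]
(array([ 0.43743353, -0.25450465]), (39.847782135009766, 40.171260833740234), np.float64(0.01824866110885265), 2014)
(np.float64(-13.719725912801726), np.float64(0.9911158303956906), 100)
```

```bash
python3 -m handwheel '0 0 -0.3 1 -0.5 -17 0;0 0 0 0 0 -17 0;0 0 0 0 0 -13 60;0 0 0 0 0 0 120;0 0 0 0 0 0 170;0 0 0 0 0 0 220;0 0 0 0 0 0 220;0 0 0 0 0 0 220;0 0 0 0 0 0 220;0 0 0 0 0 0 220'
python3 - <<'E'
from h import *
w=W('w13');print(w.s['ee_pos'],w.s['orientation'])
P=w.cloud();c=np.array((.4375,-.2545));print(disc(w,c,.022,.02),screws(w,c,.0225,.031))
E
```

```text
time: 27.5
ee_pos: [0.4383, -0.2547, 0.0773]
orientation: [180.0, -0.0, -13.7]
wrist_force: [-0.1, 0.9, 5.6]
finger_gap: 0.0401
gripper_force: 61.2
[ 0.43831434 -0.25470806  0.07730336] [ 1.79979889e+02 -4.71267561e-02 -1.36789039e+01]
(array([ 0.43790244, -0.25516692]), (40.02842712402344, 42.11238098144531), np.float64(0.01832313512316644), 3463) (np.float64(-33.48260142451728), np.float64(0.028695147526645263), 378)
```

```bash
python3 -m handwheel '0 0 0 0 0 35 220;0 0 0 0 0 45 220;0 0 0.9 15 30 35 220;0 0 0.9 20 40 0 220;0 0 0.9 20 40 0 220;0 0 0 20 40 0 220;0 0 0 20 40 0 220;0 0 0 12 26 0 220;0 0 0 2.5 5 -8 220;0 0 0 0 0 -7 220'
python3 - <<'E'
from h import *
w=W('w14');print(w.s['ee_pos'],w.s['orientation'])
P=w.cloud();Q=P-w.s['ee_pos'];zt=w.s['ee_pos'][2]-.057;c=w.s['ee_pos'][:2]
print(np.median(P[(np.hypot(Q[...,0],Q[...,1])<.021)&(w.d>0)&(Q[...,2]>-.065)&(Q[...,2]<-.05)],0)[2])
try: print(disc(w,c,.022,zt))
except Exception as e: print(e)
print(screws(w,c,.024,.031,zt-.01))
save('w14',w.p,(200,60,380,240),3.3)
E
```

```text
time: 28.8
ee_pos: [0.5472, -0.0339, 0.1759]
orientation: [180.0, 0.1, -11.0]
wrist_force: [0.2, -0.3, -1.8]
finger_gap: 0.0398
gripper_force: 61.3
[ 0.54716262 -0.0338882   0.17586245] [ 1.79986653e+02  7.55139987e-02 -1.09653976e+01]
0.11670154940351452
(array([ 0.54691052, -0.03429089]), (39.3271369934082, 42.18102264404297), np.float64(0.11685093857259189), 3332)
(np.float64(83.52956007684249), np.float64(0.18268792565076047), 277)
```

View pics/w14.png

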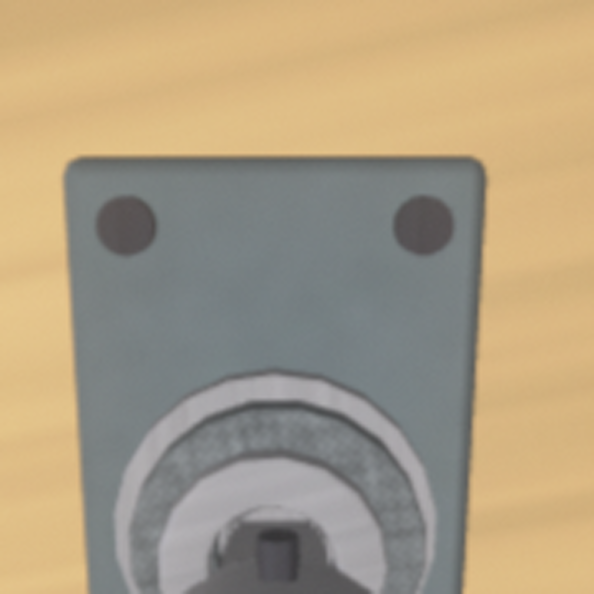

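The front screw at (278,555) is in line with the block's long axis and the flange is centred about it. I descend carefully.

```bash
python3 -m handwheel '0 0 0 0.5 0.3 -3 220;0 0 0 0 0 -3 220;0 0 0 0 0 -2 220;0 0 0 0 0 -2 220;0 0 0 0 0 -2 220;0 0 0 0 0 -2 220;0 0 0 0 0 -1 220;0 0 0 0 0 -1 220;0 0 0 0 0 0 220;0 0 0 0 0 0 220'
```

```text
time: 30.1
ee_pos: [0.5481, -0.0333, 0.161]
orientation: [-180.0, -0.0, -11.0]
wrist_force: [-0.2, 0.2, -0.9]
finger_gap: 0.0399
gripper_force: 61.3
```

```bash
python3 -m handwheel '0 0 0 0 0 -2 220;0 0 0 0 0 -2 220;0 0 0 0 0 -2 220;0 0 0 0 0 -2 220;0 0 0 0 0 -1 220;0 0 0 0 0 -1 220;0 0 0 0 0 -1 220;0 0 0 0 0 -1 220;0 0 0 0 0 0 220;0 0 0 0 0 0 220'
```

```text
time: 31.35
ee_pos: [0.5481, -0.0333, 0.149]
orientation: [-180.0, -0.0, -11.0]
wrist_force: [0.3, 0.8, -1.4]
finger_gap: 0.0398
gripper_force: 61.4
```

```bash
python3 -m handwheel '0 0 0 0 0 -2 220;0 0 0 0 0 -2 220;0 0 0 0 0 -2 220;0 0 0 0 0 -2 220;0 0 0 0 0 -1 220;0 0 0 0 0 -1 220;0 0 0 0 0 -1 220;0 0 0 0 0 -1 220;0 0 0 0 0 0 220;0 0 0 0 0 0 220'
```

```text
time: 32.6
ee_pos: [0.5481, -0.0333, 0.1369]
orientation: [-180.0, -0.0, -11.0]
wrist_force: [0.4, -0.6, -1.5]
finger_gap: 0.0397
gripper_force: 61.4
```

```bash
python3 -m handwheel '0 0 0 0 0 -1 220;0 0 0 0 0 -0.5 220;0 0 0 0 0 -0.5 220;0 0 0 0 0 -0.5 220;0 0 0 0 0 0 220;0 0 0 0 0 0 220;0 0 0 0 0 0 220;0 0 0 0 0 0 220;0 0 0 0 0 0 220;0 0 0 0 0 0 220'
```

```text
time: 33.85
ee_pos: [0.5481, -0.0333, 0.1344]
orientation: [180.0, -0.0, -11.0]
wrist_force: [0.1, -0.3, -1.6]
finger_gap: 0.0398
gripper_force: 61.4
```

```bash
python3 -m handwheel '0 0 0 0 0 -0.5 220;0 0 0 0 0 -0.5 220;0 0 0 0 0 0 220;0 0 0 0 0 -0.3 220;0 0 0 0 0 0 220;0 0 0 0 0 0 220;0 0 0 0 0 0 220;0 0 0 0 0 0 220;0 0 0 0 0 0 220;0 0 0 0 0 0 220'
```

```text
time: 35.1
ee_pos: [0.5481, -0.0333, 0.1342]
orientation: [180.0, -0.0, -11.0]
wrist_force: [-4.8, 0.6, 10.8]
finger_gap: 0.0397
gripper_force: 62.5
```

```bash
python3 -m handwheel '0 0 0 0 0 0.1 220;0 0 0 0 0 0 220;0 0 0 0 0 0 220;0 0 0 0 0 0 220;0 0 0 0 0 0 220;0 0 0 0 0 0 220;0 0 0 0 0 0 220;0 0 0 0 0 0 220;0 0 0 0 0 0 220;0 0 0 0 0 0 220'
python3 - <<'E'
from h import *
w=W('w15');print(w.s['ee_pos']);c=w.s['ee_pos'][:2];print('collar',disc(w,c,.022,.077))
P=w.cloud();r=np.hypot(P[...,0]-.547,P[...,1]+.034)
for a,z in ((.0235,.057),(.031,.049),(.0355,.039)):
    m=(abs(r-a+.001)<.002)&(abs(P[...,2]-z)<.005)&(w.d>0);print(z,np.median(P[m][:,2]) if m.any() else None,m.sum())
E
```

```text
time: 36.35
ee_pos: [0.5482, -0.0332, 0.1343]
orientation: [180.0, -0.0, -11.0]
wrist_force: [-5.2, 1.3, 9.2]
finger_gap: 0.0399
gripper_force: 62.4
[ 0.54815636 -0.03323813  0.13425345]
collar (array([ 0.54785577, -0.03361861]), (39.77987289428711, 42.04692077636719), np.float64(0.07537618349173683), 3564)
0.057 0.054939345364797165 600
0.049 0.047097089879293536 1060
0.039 0.037307598055427826 1224
```

The collar top reads 0.077 m once the depth bias is removed, so it is seated on the stack. The push is steady at about 10 N, so I hand in.

```bash
python3 -c "
from station import *
print(sign_off())"
```

```text
the job is handed in; nothing more can be done
None
```

The job is handed in: the polishing disc and washer are flat on the flange, the flats face the block's short ends, and the collar is seated with its screws on the flats, still gripped and pushed down with about 10 N, at 36 s of the 72 s allowed.

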